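# Load the covered sample carousel from the transport case

### The job

Milk samples have come in: swing the lid of the grey sample case right over so that it rests open by itself, then stand every jar upright in the carousel compartment that bears as many studs as the jar's pocket in the case, turning the carousel by its knob to bring that compartment under the opening of the hood. When all jars are in, shut the case, and leave the beaker and the roll of tape where they are.

Things in the scene. Friction and masses are not known exactly. Their poses are not given: they have to be found in the camera images.
- case: grey plastic sample case, 120 (own x) x 270 (own y) mm; does not move. Origin: centre of its underside, z up. Front (two undone latches) faces own -x, the lid's hinge is at the back. Lower shell 48 mm high; in it dark foam, top 44 mm above the worktop, with four pockets in a row along own y. White studs on the foam in front of a pocket give its number, one to four. 101 mm high when shut.
- lid (a joint): angle (rad) of the case's clamshell lid: 0 shut, 2.1 fully open (a stop, leaning back past upright, where it rests by its own weight). It swings freely, lightly damped, and weighs 0.3 kg: it balances at about 1.0 rad, below that it falls shut, beyond it falls open by itself. The lid is a shell 120 x 270 x 52 mm.
- lid_hinge (a point): the middle of the lid's hinge line, 48.5 mm above the worktop, 60 mm behind (own +x of) the case's centre; axes as the case's.
- lid_handle (a point): middle of the bow handle on the lid: a round bar of 12 mm diameter, 100 mm long, parallel to the hinge (along y), standing 35 mm off the lid's top on two legs. With the lid shut it lies 100 mm in front of (own -x) and 87 mm above the hinge line; it turns with the lid. The axes are the lid's own.
- carousel: covered sample carousel, white base 308 mm in diameter; does not move. Origin: centre of its underside, on the turning axis, z up. The tray in it turns under a fixed clear hood (top 126 mm above the worktop, 300 mm diameter, with side wall) that is open only in a sector of 43 degrees either side of own -x: there a jar is put down into the tray from above. A white bracket stands at own +x.
- tray (a joint): angle (rad) of the carousel's tray, growing counterclockwise seen from above; it turns endlessly either way with slight friction (0.08 N m) and stays where it is left. At 0 the crossed dividers lie along the carousel's own x and y; compartment n is then centred at 45 + 90 (n-1) degrees from own +x, counterclockwise; the opening is at 180 degrees.
- carousel_knob (a point): grip point of the black knob on the tray's spindle, on the turning axis above the hood, 166 mm above the worktop: an upright bar 52 mm long (along this point's x), 16 mm wide, from 148 to 182 mm above the worktop, on a disc of 58 mm diameter. Its axes turn with the tray; the dividers lie along its x and y.
- carousel_opening (a point): point on the level of the tray's floor (34 mm above the worktop) below the middle of the hood's opening, 96 mm from the turning axis; fixed to the carousel.
- jar_1_mid (a point): sample jar that stands at the start in pocket one (marked with one stud), or None if there is no such jar this time: tall white jar 72 mm high, body 45 mm diameter, screw lid 48 mm diameter and 14 mm high on top. The point is its centre, half-way up; its z axis points up when the jar stands. Loose, about 60 g.
- jar_2_mid (a point): sample jar that stands at the start in pocket two (marked with two studs), or None if there is no such jar this time: short white jar 57 mm high, body 45 mm diameter, screw lid 48 mm diameter and 14 mm high on top. The point is its centre, half-way up; its z axis points up when the jar stands. Loose, about 60 g.
- jar_3_mid (a point): sample jar that stands at the start in pocket three (marked with three studs), or None if there is no such jar this time: tall white jar 72 mm high, body 45 mm diameter, screw lid 48 mm diameter and 14 mm high on top. The point is its centre, half-way up; its z axis points up when the jar stands. Loose, about 60 g.
- jar_4_mid (a point): sample jar that stands at the start in pocket four (marked with four studs), or None if there is no such jar this time: short white jar 57 mm high, body 45 mm diameter, screw lid 48 mm diameter and 14 mm high on top. The point is its centre, half-way up; its z axis points up when the jar stands. Loose, about 60 g.
- pocket_1 (a point): centre of the floor of pocket one of the case (one white stud in front of it; pocket one is at the case's own -y end, nearer the robot; pitch 60 mm). Pocket 54 mm square, 24 mm deep, floor 20 mm above the worktop.
- pocket_2 (a point): centre of the floor of pocket two of the case (two white studs in front of it; pocket one is at the case's own -y end, nearer the robot; pitch 60 mm). Pocket 54 mm square, 24 mm deep, floor 20 mm above the worktop.
- pocket_3 (a point): centre of the floor of pocket three of the case (three white studs in front of it; pocket one is at the case's own -y end, nearer the robot; pitch 60 mm). Pocket 54 mm square, 24 mm deep, floor 20 mm above the worktop.
- pocket_4 (a point): centre of the floor of pocket four of the case (four white studs in front of it; pocket one is at the case's own -y end, nearer the robot; pitch 60 mm). Pocket 54 mm square, 24 mm deep, floor 20 mm above the worktop.
- bin_1 (a point): compartment one of the tray: the quarter with one black stud (15 mm wide, 3 mm high) on its floor near the outer wall. The point: middle of its floor, 96 mm from the turning axis; it turns with the tray. Dividers and outer wall are 24 mm high, the outer wall 138 mm from the axis, the hub 56 mm wide. One to four follow counterclockwise from above.
- bin_2 (a point): compartment two of the tray: the quarter with two black studs (15 mm wide, 3 mm high) on its floor near the outer wall. The point: middle of its floor, 96 mm from the turning axis; it turns with the tray. Dividers and outer wall are 24 mm high, the outer wall 138 mm from the axis, the hub 56 mm wide. One to four follow counterclockwise from above.
- bin_3 (a point): compartment three of the tray: the quarter with three black studs (15 mm wide, 3 mm high) on its floor near the outer wall. The point: middle of its floor, 96 mm from the turning axis; it turns with the tray. Dividers and outer wall are 24 mm high, the outer wall 138 mm from the axis, the hub 56 mm wide. One to four follow counterclockwise from above.
- bin_4 (a point): compartment four of the tray: the quarter with four black studs (15 mm wide, 3 mm high) on its floor near the outer wall. The point: middle of its floor, 96 mm from the turning axis; it turns with the tray. Dividers and outer wall are 24 mm high, the outer wall 138 mm from the axis, the hub 56 mm wide. One to four follow counterclockwise from above.
- beaker: bystander: glass beaker, 53 mm diameter, 71 mm high; origin under its centre. Leave it alone.
- tape_roll: bystander: roll of paper tape, 72 mm diameter, 19 mm high; origin under its centre. Leave it alone.

How it is judged:
On the way, in this order (a step that is already met when the one before it is completed fails the run):
1. the lid of the case rests open (value of joint lid above 1.9 rad and contact force between the fingers and lid below 0.05 N), for 0.3 s.
2. every jar that came stands upright and released in the compartment of its number (any order) (x of each of jar_1_mid, jar_4_mid in the frame of carousel_knob above 0.02 m and y of each of jar_1_mid, jar_2_mid in the frame of carousel_knob above 0.02 m and horizontal distance between each of jar_1_mid, jar_2_mid, jar_3_mid, jar_4_mid and carousel_knob below 0.125 m and z of jar_1_mid in the frame of bin_1 between 0.028 and 0.044 m and angle between each of jar_1_mid, jar_2_mid, jar_3_mid, jar_4_mid's own z axis and vertical below 0.15 rad and linear speed of each of jar_1, jar_2, jar_3, jar_4 below 0.03 m/s and contact force between the fingers and jar_1 below 0.05 N and x of each of jar_2_mid, jar_3_mid in the frame of carousel_knob below -0.02 m and z of jar_2_mid in the frame of bin_2 between 0.0205 and 0.0365 m and contact force between the fingers and jar_2 below 0.05 N and y of each of jar_3_mid, jar_4_mid in the frame of carousel_knob below -0.02 m and z of jar_3_mid in the frame of bin_3 between 0.028 and 0.044 m and contact force between the fingers and jar_3 below 0.05 N and z of jar_4_mid in the frame of bin_4 between 0.0205 and 0.0365 m and contact force between the fingers and jar_4 below 0.05 N), for 0.3 s.
At the end, for the whole second after the job is handed in: Every jar present stands upright (tilt under 0.15 rad), released and at rest on the tray's floor (height within 8 mm) in the compartment with the number of its pocket, its centre more than 20 mm inside the divider lines; the tray is at rest; the lid is shut (below 0.06 rad) (all of step 2 and value of joint lid below 0.06 rad and velocity of joint tray between -0.05 and 0.05 rad/s); the robot touches nothing.
It fails at once if the beaker is pushed away (more than 40 mm) from its place (distance of beaker from where it was at the start of the episode above 0.04 m).
It fails at once if the tape roll is pushed away (more than 40 mm) from its place (distance of tape_roll from where it was at the start of the episode above 0.04 m).
Of jar_1, jar_2, jar_3, jar_4 only 3 to 4 are there at a start; the rules pass over those that are not, and their reading is None.
At some moment in a run one of jar_2, jar_4 may be knocked a few centimetres aside while the robot is not near it.
Once in a run the grip may slacken for a moment while it holds something.
It also fails if it takes over 210 s, if anything falls off the work surface, if the arm or the gripper's body presses on something with over 40 N, if the wrist force passes 120 N, or if a joint passes its speed limit or range.

### The arm

A 6-joint arm with a two-finger parallel gripper is mounted at the origin on a cart in front of the work surface, level with it; the furniture and walls round the work are solid. World frame = base frame: x ahead of the robot, y to its left, z up, the work surface at z = 0. Lengths are in m, angles in rad, forces in N, time in s.
With the tool pointing down it reaches from about 0.35 to 1 m from the base axis. Payload 7.1 kg.
Tool frame: the origin (TCP) lies midway between the tips of the shut fingers; the grasp point (between the pads) lies 19 mm behind it (r.tcp_to_grasp is the distance from the TCP to the grasp point, in m); z points along the fingers, y is the line along which they close (so a half turn about z gives the same grasp; the last joint's range is limited). The gripper opens to 85 mm and grips with 20 to 120 N. Pads are 22 mm wide; open, the fingers measure 114 mm over their backs; the gripper's body (76 mm by 85 mm) begins 54 mm behind the grasp point. The pads swing forward as they close: fully open they stand 13 mm farther back than shut.
Start: joints at [1.209, 0.423, 1.63, -0, 1.089, -0.019], TCP at [0.21, 0.589, 0.231] pointing down, gripper open.
Joint ranges: [-3, 3], [-0.9, 2.11], [0.09, 2.58], [-1.31, 4.45], [0.11, 2.69], [-2.54, 2.54]. Speed limits (rad/s): [2.39, 2.39, 3.01, 3.14, 3.14, 3.14].

### API

Orientations are given as a rotation vector (axis times angle).
In Python, from workcell import r, viewer, order gives the robot as it stands.
- The arm moves only by the tool arm_command, never from a script. Its argument "targets" is one flat list of numbers, 7 for each row, row after row: the shift along the tool's x, y, z in cm, then the turn, a rotation vector about the tool's x, y, z in rad, then the finger opening in cm, from 0 to 8.54. In form: [tx, ty, tz, wx, wy, wz, claw, tx, ty, tz, wx, wy, wz, claw, ...]. A call has exactly 10 rows; each row is the pose to reach, as a shift and turn from the pose commanded when the call began, along the tool's axes at that moment; what a row does not reach only later rows make up. A row lasts 1/10 s, in which the tool goes at most 50 mm and 8.59 degrees, less where a joint would pass 70% of its speed; a pose out of reach is approached as far as the arm can. A call with a gripper value outside its range is refused whole. The fingers move at their own pace and stop on an object; "squeeze" is the grip in N (left out, the last holds). Time passes only in rows, so rows that repeat a pose let the fingers close, or fill a call up. It gives the time, the measured TCP pose, the force, the opening and the grip force at its end, in the units of the state.
- r.state(): the state, without advancing time (a new reading comes with each control period).
- viewer.snapshot(name): name is "side" or "top" or "wrist"; returns a dict with "image" (480x640x3 uint8, blue, green, red), "vertical_fov" (degrees; the focal length in pixels is half the picture's height over the tangent of half this angle, whatever the lens; pixels are square), "cx", "cy" (the principal point, pixels), "D" ([k1, k2, p1, p2, k3] as OpenCV has them; the pictures are not rectified), "pose" (4x4, takes a point from camera to world coordinates). Camera axes: x right, y down, z forward; pixel columns grow to the right and rows downward; lengths in m; the calibration is good to about 2 mm. A picture is of the moment at which its call begins. There is no depth.
- order.hand_in(): hands the job in; it is judged then, once.
Trained networks look in a picture, given as the dict that the camera call returned (one of the last four; its "shot" number tells which), for a name from the list of things; names that differ only in an ending like _2 or _b are one class to them, and where a whole thing is asked for, a point or a joint stands for the part that bears it (a point fixed in the world has none). Each returns a list of dicts, best first, with "confidence" (0 to 1); they miss things now and then, are a little off and sometimes report something else, mostly with a low value. They report only what shows in the picture. A call takes as long as a camera call.
- viewer.silhouettes(picture, target): "pixels" (480x640 bool, what is visible of it) and "point" ([column, row] in pixels, amid what is visible of it).
- viewer.mark_of(picture, target): "point" ([column, row] in pixels: a listed point, or the origin of a listed thing).
The state is a dict: "time_s": time; "joint_pos": joint angles; "qd": joint speeds; "joint_efforts": joint torques, N m; "tool_pos": TCP position; "eef_rot": TCP orientation; "force": force on the tool from outside, world axes, zero at the start; "wrist_torque": the same for the moment, N m; "gripper_width": opening from 0.0 (shut) to 1.0 (fully open); "finger_force": force on a finger pad.
Only numpy, scipy, OpenCV 4.12 (cv2) and the standard library are available. Lean on these libraries where they do the work, as an engineer would, in place of code of your own. Each camera call takes 0.05 s, during which the arm holds its last target. There are 200 camera calls.

## Working session

There is one attempt and no reset: what is moved stays moved. The work goes in short steps, Python scripts to look and compute and a tool call to move; the robot and the scene stay as the last step left them, time stands still between calls to the robot, and variables do not carry over. Pictures are saved under pics/ and viewed, at most 18 in all, crops included, and the job is handed in when it is done.

Besides the shell and the picture viewer there is one more tool, called after ">>>" as name(argument=value, ...) on one line, values as JSON. arm_command: Moves the arm, as the interface text tells. Its arguments: {"type":"object","properties":{"targets":{"type":"array","items":{"type":"number"}},"squeeze":{"type":"number"}},"required":["targets"]}

```bash
mkdir -p pics; ls; python3 - <<'E'
from workcell import r, viewer, order
import cv2, numpy as np
print(r.state(), r.tcp_to_grasp)
ims=[]
for n in ["side","top"]:
    s=viewer.snapshot(n); ims.append(s["image"]); cv2.imwrite(f"pics/{n}0.png",s["image"])
    print(n,s["vertical_fov"],s["cx"],s["cy"],s["D"],np.round(s["pose"],3).tolist())
    for t in ["case","lid_handle","lid_hinge","carousel","carousel_knob","carousel_opening","bin_1","bin_2","bin_3","bin_4","beaker","tape_roll"]:
        print(t,[(np.round(d["point"]).tolist(),round(d["confidence"],2)) for d in viewer.mark_of(s,t)][:4])
E
```

```text
pics
{'time_s': 0.0, 'joint_pos': array([ 1.20897519e+00,  4.23868043e-01,  1.63075078e+00,  2.20195408e-05,
        1.08861242e+00, -1.89914617e-02]), 'qd': array([-0.00177532,  0.00154704,  0.0031277 , -0.00052669,  0.00036093,
        0.00121689]), 'joint_efforts': array([-2.67999370e-03, -5.57389212e+01, -2.81742150e+01, -1.59368819e-04,
        7.53265311e-03,  4.63921867e-05]), 'tool_pos': array([0.20985283, 0.5880916 , 0.23050484]), 'eef_rot': array([-5.35841751e-01, -3.09522260e+00,  2.52131200e-03]), 'force': array([-0.57997979, -0.23934327,  0.69367235]), 'wrist_torque': array([ 0.00101435, -0.02224289, -0.01143119]), 'finger_force': 0.0, 'gripper_width': 0.9953165769415049} 0.0187
side 43.933928826426495 322.1620983121607 245.0775566116481 [0.02121064 0.         0.         0.         0.        ] [[0.89, -0.236, 0.389, 0.135], [-0.455, -0.475, 0.753, -0.79], [0.007, -0.848, -0.53, 0.657], [0.0, 0.0, 0.0, 1.0]]
case [([354.0, 365.0], 0.79)]
lid_handle [([344.0, 285.0], 0.94)]
lid_hinge [([380.0, 371.0], 0.94)]
carousel []
carousel_knob [([288.0, 176.0], 0.58)]
carousel_openi
[... 382 characters left out ...]
.75659337844405 [-0.04319266  0.          0.          0.          0.        ] [[0.003, -0.999, 0.053, 0.506], [-1.0, -0.002, 0.012, -0.005], [-0.012, -0.053, -0.999, 1.089], [0.0, 0.0, 0.0, 1.0]]
case [([400.0, 266.0], 0.65)]
lid_handle [([392.0, 266.0], 0.96)]
lid_hinge [([334.0, 298.0], 0.38)]
carousel [([254.0, 247.0], 0.96), ([399.0, 265.0], 0.36)]
carousel_knob [([242.0, 246.0], 0.56)]
carousel_opening [([244.0, 286.0], 0.57)]
bin_1 [([281.0, 275.0], 0.71), ([222.0, 274.0], 0.67)]
bin_2 [([281.0, 275.0], 0.71), ([222.0, 274.0], 0.67)]
bin_3 [([281.0, 275.0], 0.71), ([222.0, 274.0], 0.67)]
bin_4 [([281.0, 275.0], 0.71), ([222.0, 274.0], 0.67)]
beaker []
tape_roll [([334.0, 299.0], 0.66)]
```

View pics/side0.png

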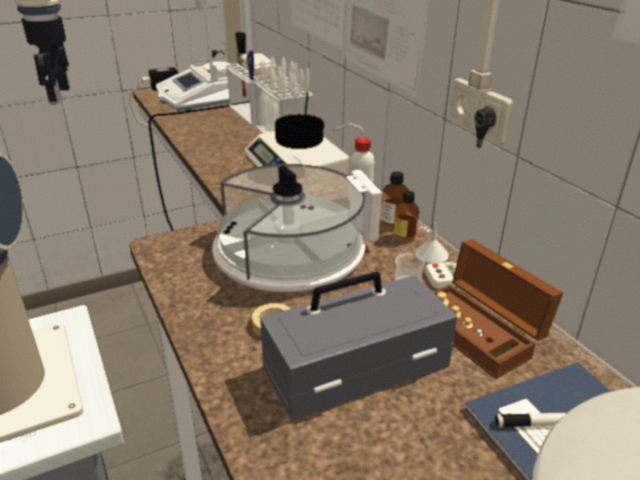

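View pics/top0.png

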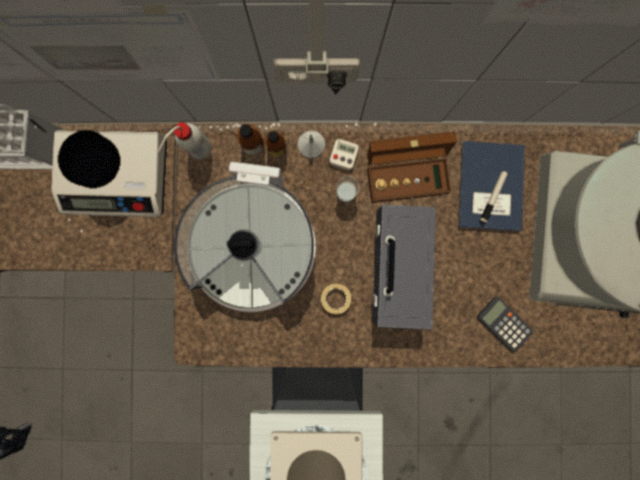

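The case's latch side (front) faces image-left in top (+y world); the handle is at (390,266). The carousel's opening faces the robot (−x), its knob is at (242,246). Tray studs: 1 at (287,207), 2 at (207,208), 3 at (212,288), 4 at (290,283), so the dividers lie roughly along x/y. The beaker is at (346,190) and the tape at (336,299).

```bash
cat > h.py <<'E'
from workcell import r, viewer, order
import cv2, numpy as np
from scipy.spatial.transform import Rotation as R
def ray(s,p):
    f=240/np.tan(np.radians(s["vertical_fov"])/2)
    K=np.array([[f,0,s["cx"]],[0,f,s["cy"]],[0,0,1]])
    u=cv2.undistortPoints(np.array([[p]],float),K,np.array(s["D"],float))[0,0]
    T=np.array(s["pose"]); d=T[:3,:3]@np.r_[u,1]
    return T[:3,3],d/np.linalg.norm(d)
def onz(s,p,z):
    o,d=ray(s,p); return o+d*(z-o[2])/d[2]
def tri(views):
    A=np.zeros((3,3));b=np.zeros(3);L=[ray(s,p) for s,p in views]
    for o,d in L:
        M=np.eye(3)-np.outer(d,d);A+=M;b+=M@o
    x=np.linalg.solve(A,b)
    return x,[round(1e3*np.linalg.norm(np.cross(x-o,d)),1) for o,d in L]
def down(yaw):  # tool z down, tool y (closing) at angle yaw in world
    y=np.array([np.cos(yaw),np.sin(yaw),0]);z=np.array([0,0,-1.]);return R.from_matrix(np.c_[np.cross(y,z),y,z])
def plan(pos,yaw=None,Rt=None,base=None):
    """shift (cm) and rotvec from the present pose to pos / closing-line yaw"""
    st=r.state(); p0,R0=(st["tool_pos"],R.from_rotvec(st["eef_rot"])) if base is None else base
    if Rt is None:
        c=[down(yaw),down(yaw+np.pi)]; Rt=min(c,key=lambda q:(R0.inv()*q).magnitude())
    w=(R0.inv()*Rt).as_rotvec(); t=R0.inv().apply(np.array(pos)-p0)*100
    print("move",np.round(t,2).tolist(),np.round(w,3).tolist())
E
python3 - <<'E'
from h import *
S={n:viewer.snapshot(n) for n in ["side","top"]}
m=lambda n,t:viewer.mark_of(S[n],t)[0]["point"]
for t in ["lid_handle","carousel_knob"]:
    print(t,tri([(S[n],m(n,t)) for n in S]))
print("tops", onz(S["top"],m("top","lid_handle"),.1355),onz(S["top"],m("top","carousel_knob"),.166), onz(S["top"],m("top","carousel_opening"),.034))
for t,n,z in [("tape_roll","side",0),("carousel","top",0)]: print(t,onz(S[n],m(n,t),z))
print("beaker",onz(S["top"],(346,190),.035))
for p in [(287,207),(207,208),(212,288),(290,283)]: print(onz(S["top"],p,.037))
sil=viewer.silhouettes(S["top"],"case")[0]; px=sil["pixels"].astype(np.uint8)
c=max(cv2.findContours(px,0,2)[0],key=cv2.contourArea)
print("sil",sil["confidence"],cv2.boundingRect(c))
pl=viewer.silhouettes(S["top"],"lid")
for q in pl[:1]:
    c=max(cv2.findContours(q["pixels"].astype(np.uint8),0,2)[0],key=cv2.contourArea)
    w=np.array([onz(S["top"],p[0].astype(float),.101)[:2] for p in c],np.float32)
    print("lid rect",cv2.minAreaRect(w))
q=viewer.silhouettes(S["top"],"carousel")[0]
c=max(cv2.findContours(q["pixels"].astype(np.uint8),0,2)[0],key=cv2.contourArea);print(cv2.boundingRect(c))
for t in ("carousel_knob","lid_handle"):
  for q in viewer.silhouettes(S["top"],t)[:1]: print(q["confidence"],q["point"],q["pixels"].sum())
cv2.imwrite("pics/topknob.png",cv2.resize(S["top"]["image"][160:330,160:440],None,fx=2.8,fy=2.8,interpolation=cv2.INTER_CUBIC))
E
```

```text
lid_handle (array([ 0.50280082, -0.15660054,  0.13394672]), [np.float64(1.5), np.float64(1.5)])
carousel_knob (array([0.54421618, 0.15572888, 0.17059889]), [np.float64(1.5), np.float64(1.5)])
tops [ 0.5015214  -0.15567025  0.1355    ] [0.54578475 0.15590617 0.166     ] [0.45031516 0.17246727 0.034     ]
tape_roll [ 0.43122653 -0.04943867  0.        ]
carousel [0.55515007 0.15079338 0.        ]
beaker [ 0.6826678  -0.06836899  0.035     ]
[0.6418265  0.07061282 0.037     ]
[0.63935754 0.26008357 0.037     ]
[0.45100913 0.24538231 0.037     ]
[0.46354194 0.06251055 0.037     ]
sil 0.71 (372, 204, 64, 127)
lid rect ((0.5036752223968506, -0.19278481602668762), (0.1304260939359665, 0.2712404429912567), 88.07823181152344)
(174, 161, 141, 151)
0.7 [239.3, 282.4] 3144
0.88 [402.5, 268.9] 7153
```

View pics/topknob.png

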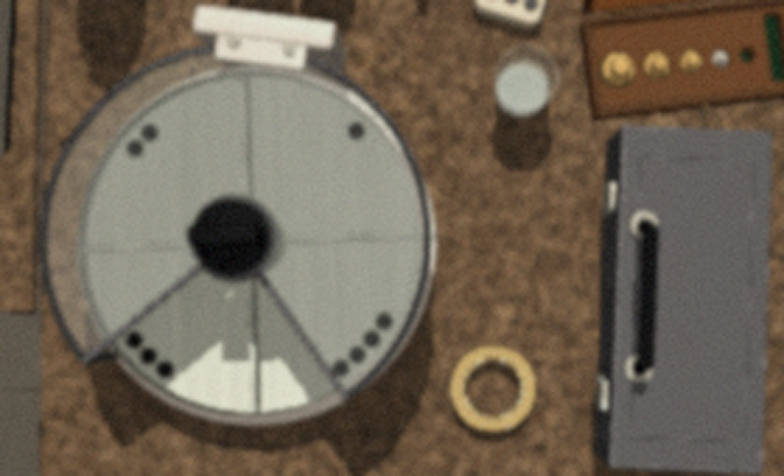

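Crop: tray dividers are nearly along world x and y (tilt about −2°), the opening's middle is about 10° off −x, and the case is yawed about −2°. The knob bar runs along world y. First move: above the handle.

```bash
python3 - <<'E'
from h import *
plan((.5025,-.1565,.20),np.radians(88))
plan((.40,.2,.23),np.radians(80))
E
```

```text
move [-52.59, -60.35, 3.13] [0.0, -0.0, -0.308]
move [-30.95, -30.22, 0.13] [0.0, -0.0, -0.168]
```

>>> arm_command(targets=[-15,-15,0,0,0,-0.1,6,-31,-30,0,0,0,-0.17,6,-31,-30,0,0,0,-0.17,6,-31,-30,0,0,0,-0.17,6,-31,-30,0,0,0,-0.17,6,-31,-30,0,0,0,-0.17,6,-31,-30,0,0,0,-0.17,6,-31,-30,0,0,0,-0.17,6,-31,-30,0,0,0,-0.17,6,-31,-30,0,0,0,-0.17,6], squeeze=40)

```text
time_s: 3.1
tool_pos: [0.4025, 0.1991, 0.2316]
eef_rot: [0.278, 3.128, -0.0]
force: [0.4, 0.9, -0.3]
gripper_width: 0.703
finger_force: 0.0
```

```bash
python3 - <<'E'
from h import *
plan((.5025,-.1565,.20),np.radians(88))
E
```

```text
move [-16.11, -33.24, 3.18] [-0.0, 0.001, -0.142]
```

>>> arm_command(targets=[-16.1,-33.2,3.2,0,0,-0.14,6,-16.1,-33.2,3.2,0,0,-0.14,6,-16.1,-33.2,3.2,0,0,-0.14,6,-16.1,-33.2,3.2,0,0,-0.14,6,-16.1,-33.2,3.2,0,0,-0.14,6,-16.1,-33.2,3.2,0,0,-0.14,6,-16.1,-33.2,3.2,0,0,-0.14,6,-16.1,-33.2,3.2,0,0,-0.14,6,-16.1,-33.2,3.2,0,0,-0.14,6,-16.1,-33.2,3.2,0,0,-0.14,6])

```text
time_s: 4.1
tool_pos: [0.5026, -0.1525, 0.199]
eef_rot: [-0.053, -3.14, -0.001]
force: [-0.2, 0.7, 0.3]
gripper_width: 0.702
finger_force: 0.0
```

```bash
python3 - <<'E'
from h import *
s=viewer.snapshot("wrist"); cv2.imwrite("pics/w1.png",s["image"])
print(viewer.mark_of(s,"lid_handle")); 
for d in viewer.mark_of(s,"lid_handle")[:1]: print(onz(s,d["point"],.1345))
plan((.5025,-.1565,.115),np.radians(88))
print(np.round(s["pose"],3).tolist())
E
```

```text
[{'point': [312.7, 260.5], 'confidence': 0.57}]
[ 0.50691153 -0.15918326  0.1345    ]
move [-0.02, -0.5, 8.44] [0.0, -0.0, 0.004]
[[0.035, 0.948, 0.317, 0.422], [0.999, -0.033, -0.011, -0.15], [0.0, 0.317, -0.948, 0.342], [0.0, 0.0, 0.0, 1.0]]
```

View pics/w1.png

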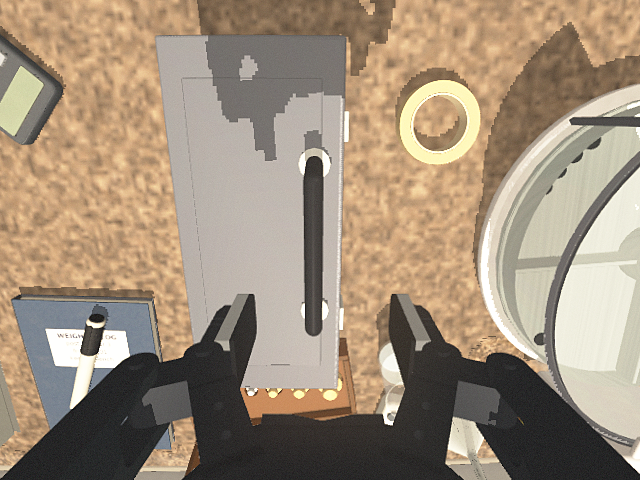

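The bar runs from (313,165) to (313,330), parallel to the fingers' pads and between them. Descend and grip.

>>> arm_command(targets=[0,-0.6,4,0,0,0,6,0,-0.6,8.4,0,0,0,6,0,-0.6,8.4,0,0,0,6,0,-0.6,8.4,0,0,0,3,0,-0.6,8.4,0,0,0,1,0,-0.6,8.4,0,0,0,0.5,0,-0.6,8.4,0,0,0,0.5,0,-0.6,8.4,0,0,0,0.5,0,-0.6,8.4,0,0,0,0.5,0,-0.6,8.4,0,0,0,0.5], squeeze=25)

```text
time_s: 5.25
tool_pos: [0.5039, -0.1584, 0.1174]
eef_rot: [0.052, 3.138, 0.0]
force: [-0.1, 3.9, 6.4]
gripper_width: 0.128
finger_force: 24.8
```

>>> arm_command(targets=[0,-1.41,-1.39,0,0,0,0.5,0,-3.02,-2.57,0,0,0,0.5,0,-4.78,-3.48,0,0,0,0.5,0,-6.66,-4.13,0,0,0,0.5,0,-8.61,-4.49,0,0,0,0.5,0,-10.59,-4.54,0,0,0,0.5,0,-12.56,-4.3,0,0,0,0.5,0,-14.49,-3.77,0,0,0,0.5,0,-16.3,-2.97,0,0,0,0.5,0,-16.3,-2.97,0,0,0,0.5])

```text
time_s: 6.25
tool_pos: [0.4973, -0.3249, 0.1448]
eef_rot: [0.054, 3.14, -0.004]
force: [-2.4, -4.1, 6.6]
gripper_width: 0.13
finger_force: 25.7
```

>>> arm_command(targets=[0,0,0,0,0,0,2.8,0,0,0,0,0,0,2.8,0,0,0,0,0,0,2.8,0,0,-1.5,0,0,0,2.8,0,0,-3,0,0,0,2.8,0,0,-5,0,0,0,2.8,0,0,-8,0,0,0,2.8,0,0,-12,0,0,0,2.8,0,0,-12,0,0,0,2.8,0,0,-12,0,0,0,2.8])

```text
time_s: 7.25
tool_pos: [0.4979, -0.3219, 0.2676]
eef_rot: [0.051, 3.138, -0.003]
force: [0.2, -0.2, 0.2]
gripper_width: 0.327
finger_force: 0.0
```

```bash
python3 - <<'E'
from h import *
s=viewer.snapshot("side"); cv2.imwrite("pics/s2.png",s["image"])
print(r.state()["force"])
E
```

```text
[-0.18343476  1.10514531 -0.52464752]
```

View pics/s2.png

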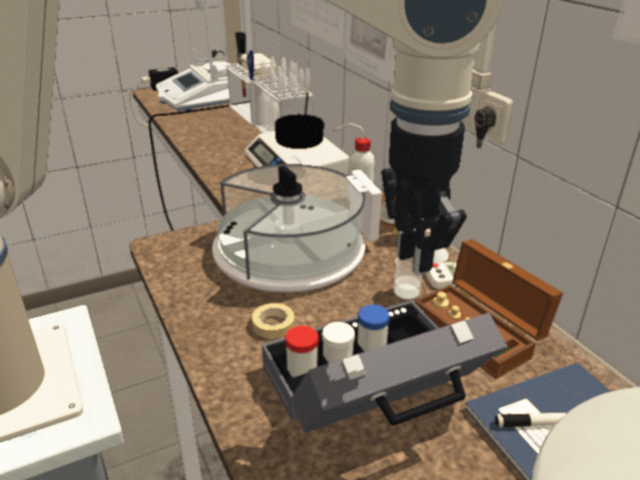

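The lid rests open, leaning back. Jars show at pocket 1 (red cap, (302,340)), 2 (white, (338,335)) and 3 (blue, (373,318)); pocket 4 shows foam with studs at (397,313). Now the tool goes over the case while I measure the jars.

>>> arm_command(targets=[0,5,-3,0,0,0,8.2,-4,12.5,-3,0,0,0,8.2,-4,12.5,-3,0,0,0,8.2,-4,12.5,-3,0,0,0,8.2,-4,12.5,-3,0,0,0,8.2,-4,12.5,-3,0,0,0,8.2,-4,12.5,-3,0,0,0,8.2,-4,12.5,-3,0,0,0,8.2,-4,12.5,-3,0,0,0,8.2,-4,12.5,-3,0,0,0,8.2])

```text
time_s: 8.3
tool_pos: [0.541, -0.1986, 0.295]
eef_rot: [-0.053, -3.141, -0.0]
force: [-0.1, -0.1, 0.7]
gripper_width: 0.962
finger_force: 0.0
```

```bash
cat > jars.py <<'E'
from h import *
S=[viewer.snapshot(n) for n in ("wrist","top","side")]
for s,n in zip(S,("wrist","top","side")):
    print(n)
    for d in viewer.mark_of(s,"jar_1_mid"): print("  jar",np.round(d["point"],1).tolist(),round(d["confidence"],2),"z.05",np.round(onz(s,d["point"],.05),4)[:2].tolist())
    for d in viewer.mark_of(s,"pocket_1"): print("  pocket",np.round(d["point"],1).tolist(),round(d["confidence"],2),"z.02",np.round(onz(s,d["point"],.02),4)[:2].tolist())
print(r.state()["tool_pos"])
E
cat >> jars.py <<'E'
import sys
if len(sys.argv)>1: cv2.imwrite(sys.argv[1],S[0]["image"])
E
python3 jars.py pics/w2.png
```

```text
wrist
  jar [324.2, 71.2] 0.89 z.05 [0.4128, -0.1926]
  jar [134.8, 167.0] 0.23 z.05 [0.5014, -0.4055]
  pocket [323.4, 231.2] 0.68 z.02 [0.593, -0.1994]
  pocket [330.1, 188.9] 0.48 z.02 [0.5397, -0.1895]
top
  jar [399.5, 302.7] 0.71 z.05 [0.4197, -0.1902]
  pocket [400.0, 226.4] 0.72 z.02 [0.598, -0.1978]
  pocket [399.0, 253.2] 0.63 z.02 [0.5342, -0.195]
  pocket [395.7, 283.1] 0.58 z.02 [0.4634, -0.1867]
side
  jar [300.9, 354.0] 0.96 z.05 [0.4132, -0.1852]
  pocket [373.6, 352.8] 0.98 z.02 [0.53, -0.2038]
  pocket [405.2, 337.9] 0.94 z.02 [0.5942, -0.1965]
  pocket [340.0, 359.2] 0.59 z.02 [0.476, -0.193]
[ 0.54123962 -0.19806657  0.29502019]
```

View pics/w2.png

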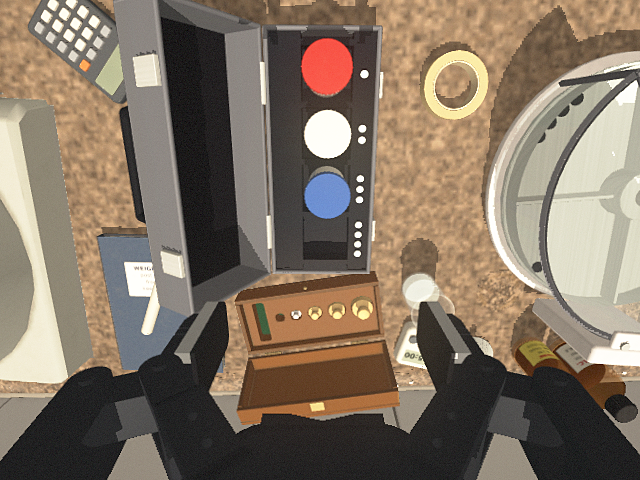

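Three jars: red in pocket one (327,67), white short in two (327,134), blue in three (327,194). Pocket four is empty. The stud rows confirm the numbers. Measuring caps by colour in two views, then to the knob.

```bash
cat > caps.py <<'E'
from h import *
S={n:viewer.snapshot(n) for n in ("wrist","top","side")}
def blobs(s,lo):
    o,_=ray(s,(320,240)); out=[]
    hsv=cv2.cvtColor(s["image"],cv2.COLOR_BGR2HSV)
    for nm,m in (("red",((hsv[...,0]<8)|(hsv[...,0]>172))&(hsv[...,1]>170)&(hsv[...,2]>100)),("blue",(abs(hsv[...,0].astype(int)-111)<8)&(hsv[...,1]>130)&(hsv[...,2]>80)),("white",(hsv[...,1]<40)&(hsv[...,2]>190))):
        cs=[c for c in cv2.findContours(m.astype(np.uint8),0,2)[0] if cv2.contourArea(c)>60]
        for c in cs:
            (x,y),rad=cv2.minEnclosingCircle(c); 
            w=onz(s,(x,y),lo[nm])
            if 0.33<w[0]<0.75 and -.3<w[1]<.3 and cv2.contourArea(c)>.6*np.pi*rad**2: out.append((nm,(x,y),round(rad,1),np.round(w,4).tolist()))
    return out
if __name__=="__main__":
    P={n:blobs(S[n],dict(red=.092,blue=.092,white=.077)) for n in ("wrist","top")}
    for n in P:
        for b in P[n]: print(n,b)
    for c in ("red","blue","white"):
        a=[b for b in P["wrist"] if b[0]==c];d=[b for b in P["top"] if b[0]==c]
        for i in a:
            for j in d:
                x,e=tri([(S["wrist"],i[1]),(S["top"],j[1])])
                if max(e)<5: print(c,np.round(x,4),e)
E
python3 caps.py; python3 - <<'E'
from h import *
plan((.48,.13,.26),np.radians(45))
E
```

```text
wrist ('red', (325.78570556640625, 65.35713958740234), 28.1, [0.4133, -0.191, 0.092])
wrist ('white', (419.9166564941406, 290.3333435058594), 18.5, [0.6503, -0.0896, 0.077])
wrist ('white', (327.2657775878906, 133.5448455810547), 23.9, [0.4733, -0.1912, 0.077])
top ('red', (402.1428527832031, 306.8571472167969), 10.6, [0.4141, -0.1885, 0.092])
top ('blue', (403.5, 254.0), 10.0, [0.5306, -0.1922, 0.092])
top ('white', (400.862060546875, 278.3793029785156), 9.2, [0.4762, -0.1887, 0.077])
red [ 0.4124 -0.1907  0.0807] [np.float64(0.6), np.float64(0.6)]
white [ 0.4748 -0.1913  0.0607] [np.float64(1.0), np.float64(1.0)]
move [7.2, 32.59, 3.5] [0.0, 0.0, 0.753]
```

>>> arm_command(targets=[7.2,32.6,3.5,0,0,1.48,6,7.2,32.6,3.5,0,0,1.48,6,7.2,32.6,3.5,0,0,1.48,6,7.2,32.6,3.5,0,0,1.48,6,7.2,32.6,3.5,0,0,1.48,6,7.2,32.6,3.5,0,0,1.48,6,7.2,32.6,3.5,0,0,1.48,6,7.2,32.6,3.5,0,0,1.48,6,7.2,32.6,3.5,0,0,1.48,6,7.2,32.6,3.5,0,0,1.48,6])

```text
time_s: 9.9
tool_pos: [0.4797, 0.131, 0.26]
eef_rot: [2.078, 2.356, -0.0]
force: [1.0, -0.6, 0.3]
gripper_width: 0.699
finger_force: 0.0
```

```bash
python3 - <<'E'
from h import *
s=viewer.snapshot("wrist"); cv2.imwrite("pics/w3.png",s["image"])
for t,z in (("carousel_knob",.166),("carousel_opening",.034),("bin_1",.034)):
    for d in viewer.mark_of(s,t): print(t,d["point"],round(d["confidence"],2),np.round(onz(s,d["point"],z),4))
st=r.state();print(st["joint_pos"],st["tool_pos"])
E
```

```text
carousel_knob [425.7, 215.1] 0.79 [0.5501 0.1576 0.166 ]
carousel_knob [321.6, 238.9] 0.21 [0.4797 0.1311 0.166 ]
carousel_opening [303.4, 158.7] 0.9 [0.4557 0.1712 0.034 ]
bin_1 [334.0, 113.5] 0.61 [0.4813 0.2192 0.034 ]
bin_1 [321.2, 240.8] 0.56 [0.4851 0.0839 0.034 ]
[ 2.40650603e-01  1.98356351e-01  1.87992501e+00 -8.48749946e-06
  1.06322317e+00  1.07424442e-01] [0.47995335 0.13003441 0.2600739 ]
```

View pics/w3.png

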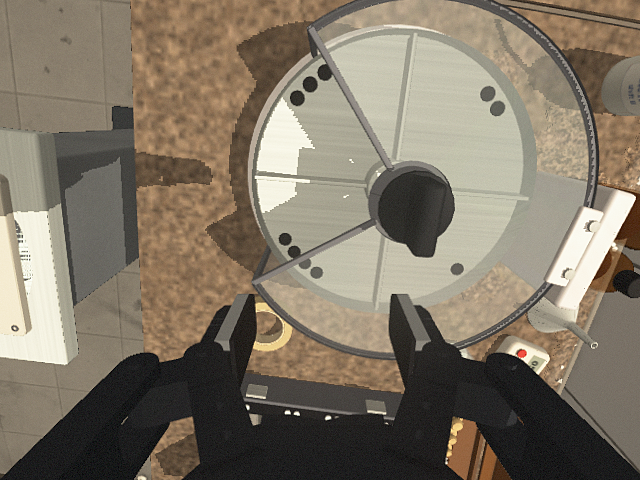

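The knob bar is centred at about (425,217), running (428,180)–(422,255). Dividers run (412,35)–(378,305) and (255,175)–(528,198). The opening is at left, with 3 studs at top left and 4 studs at lower left.

```bash
python3 - <<'E'
from h import *
s=viewer.snapshot("wrist")
for a,b,z in (((412,35),(378,305),.058),((255,175),(528,198),.058),((310,35),(385,165),.126),((257,280),(375,222),.126)):
    A,B=onz(s,a,z),onz(s,b,z);print(np.round(A,4),np.round(B,4),np.degrees(np.arctan2(*(B-A)[1::-1])))
plan((.548,.157,.22),np.radians(3))
E
```

```text
[0.539  0.2923 0.058 ] [0.5575 0.0243 0.058 ] -86.04248216497562
[0.4111 0.1508 0.058 ] [0.6869 0.1644 0.058 ] 2.8221716929468257
[0.4537 0.2664 0.126 ] [0.5231 0.1837 0.126 ] -49.99558088583398
[0.4308 0.0715 0.126 ] [0.5236 0.1369 0.126 ] 35.19246768329478
move [1.78, 7.1, 4.01] [0.0, 0.0, 0.08]
```

>>> arm_command(targets=[1.8,7.1,4,0,0,0.07,6,1.8,7.1,4,0,0,0.07,6,1.8,7.1,7,0,0,0.07,6,1.8,7.1,10.6,0,0,0.07,6,1.8,7.1,10.6,0,0,0.07,6,1.8,7.1,10.6,0,0,0.07,1,1.8,7.1,10.6,0,0,0.07,1,1.8,7.1,10.6,0,0,0.07,1,1.8,7.1,10.6,0,0,0.07,1,1.8,7.1,10.6,0,0,0.07,1], squeeze=30)

```text
time_s: 11.15
tool_pos: [0.5483, 0.1572, 0.1561]
eef_rot: [2.154, 2.286, 0.002]
force: [-3.1, 0.0, 6.0]
gripper_width: 0.18
finger_force: 31.1
```

```bash
python3 - <<'E'
from h import *
st=r.state(); print(st["gripper_width"],st["finger_force"],st["force"])
for a in (37,36.5): plan((.548,.157,.153),np.radians(a))
E
```

```text
0.1799016351341626 31.083329021930695 [-3.07000136  0.04436191  6.00055954]
move [-0.02, -0.03, 0.31] [0.002, 0.0, -0.586]
move [-0.02, -0.03, 0.31] [0.002, 0.0, -0.578]
```

>>> arm_command(targets=[0,0,0,0,0,-0.12,1,0,0,0,0,0,-0.24,1,0,0,0,0,0,-0.36,1,0,0,0,0,0,-0.48,1,0,0,0,0,0,-0.585,1,0,0,0,0,0,-0.585,1,0,0,0,0,0,-0.585,6,0,0,0,0,0,-0.585,6,0,0,-4,0,0,-0.585,6,0,0,-8,0,0,-0.585,6])

```text
time_s: 12.15
tool_pos: [0.5473, 0.1568, 0.2342]
eef_rot: [-1.403, -2.809, 0.003]
force: [0.9, 0.6, -0.3]
gripper_width: 0.702
finger_force: 0.0
```

```bash
cat > tray.py <<'E'
from h import *
s=viewer.snapshot("top"); t=s
c=np.array([.548,.157])
# unwrap the tray floor about the axis: dark studs by angle
img=cv2.cvtColor(s["image"],cv2.COLOR_BGR2GRAY)
m=(img<70).astype(np.uint8)
for q in cv2.findContours(m,0,2)[0]:
    (x,y),rad=cv2.minEnclosingCircle(q); w=onz(s,(x,y),.037)[:2]-c; d=np.hypot(*w)
    if .10<d<.142 and 1<rad<11: print(round(rad,1),"r",round(d,3),"ang",round(np.degrees(np.arctan2(w[1],w[0]))%360,1))
E
python3 tray.py; python3 - <<'E'
from h import *
plan((.45,0,.24),np.radians(88))
plan((.531,-.193,.16),np.radians(88))
E
```

```text
1.4 r 0.127 ang 250.5
1.4 r 0.127 ang 258.2
1.4 r 0.127 ang 266.7
1.8 r 0.128 ang 274.3
1.4 r 0.128 ang 352.1
move [-6.54, -17.58, 0.07] [0.006, 0.007, -0.892]
move [-26.81, -22.76, 8.09] [0.006, 0.007, -0.892]
```

The tray is where planned (studs four centred at 262°, one at 352°, so bin 3 sits at 172°). Now jar 3.

>>> arm_command(targets=[-8,-6,0,0,0,-0.15,7.6,-14,-11,0,0,0,-0.3,7.6,-20,-16,0,0,0,-0.45,7.6,-26.8,-22.8,0,0,0,-0.6,7.6,-26.8,-22.8,0,0,0,-0.75,7.6,-26.8,-22.8,0,0,0,-0.89,7.6,-26.8,-22.8,4,0,0,-0.89,7.6,-26.8,-22.8,8,0,0,-0.89,7.6,-26.8,-22.8,8,0,0,-0.89,7.6,-26.8,-22.8,8,0,0,-0.89,7.6])

```text
time_s: 13.2
tool_pos: [0.5251, -0.1944, 0.1521]
eef_rot: [-0.061, -3.137, -0.003]
force: [-0.1, 0.3, 0.8]
gripper_width: 0.892
finger_force: 0.0
```

```bash
python3 - <<'E'
from h import *
s=viewer.snapshot("wrist"); cv2.imwrite("pics/w4.png",s["image"])
import caps
for b in caps.blobs(viewer.snapshot("top"),dict(red=.092,blue=.092,white=.077)): print(b)
plan((.531,-.192,.061),np.radians(88)); print(r.state()["tool_pos"],r.state()["joint_pos"])
E
```

```text
move [-0.27, 0.15, 9.47] [-0.001, 0.003, -0.0]
[ 0.5279755  -0.19332222  0.15570051] [-3.72249951e-01  4.31162734e-01  1.82606009e+00  2.12171359e-04
  8.81599579e-01 -1.90808585e+00]
```

View pics/w4.png

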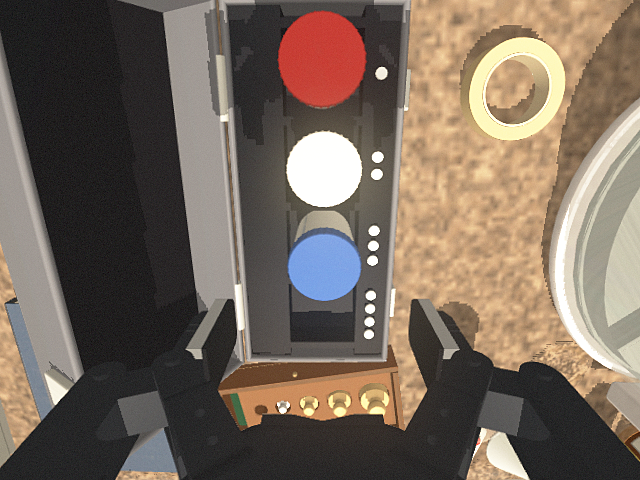

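All three jars stand in place, with blue centred at (324,266) between the fingers. Descend and grip.

>>> arm_command(targets=[-0.1,0.1,4,0,0,0,7.6,-0.1,0.1,7,0,0,0,7.6,-0.1,0.1,9.2,0,0,0,7.6,-0.1,0.1,9.2,0,0,0,7.6,-0.1,0.1,9.2,0,0,0,4,-0.1,0.1,9.2,0,0,0,4,-0.1,0.1,9.2,0,0,0,4,-0.1,0.1,9.2,0,0,0,4,-0.1,0.1,9.2,0,0,0,4,-0.1,0.1,9.2,0,0,0,4], squeeze=50)

```text
time_s: 14.45
tool_pos: [0.5292, -0.1935, 0.0641]
eef_rot: [0.057, 3.138, -0.001]
force: [-0.1, 2.2, 8.0]
gripper_width: 0.542
finger_force: 51.2
```

```bash
python3 - <<'E'
from h import *
plan((.531,-.193,.19),np.radians(88)); plan((.453,.170,.19),np.radians(82)); plan((.453,.170,.075),np.radians(82))
st=r.state();print(st["tool_pos"],st["joint_pos"])
E
```

```text
move [-0.22, 0.04, -12.58] [-0.001, 0.003, -0.002]
move [8.9, 36.03, -12.65] [-0.001, 0.004, 0.103]
move [8.94, 36.04, -1.15] [-0.001, 0.004, 0.103]
[ 0.5291741  -0.19345229  0.06414571] [-3.71765180e-01  5.76273900e-01  1.85987551e+00  4.68239978e-04
  7.01885847e-01 -1.90632042e+00]
```

>>> arm_command(targets=[0,0,-4,0,0,0,4,0,0,-8,0,0,0,4,0,0,-12.6,0,0,0,4,2,4,-12.6,0,0,0.03,4,3,9,-12.6,0,0,0.06,4,4,14,-12.6,0,0,0.1,4,5,19,-12.6,0,0,0.1,4,6,24,-12.6,0,0,0.1,4,7,28,-12.6,0,0,0.1,4,8,32,-12.6,0,0,0.1,4])

```text
time_s: 15.45
tool_pos: [0.4591, 0.1316, 0.1893]
eef_rot: [0.214, 3.132, 0.001]
force: [0.4, 0.2, -0.5]
gripper_width: 0.547
finger_force: 51.6
```

```bash
python3 - <<'E'
from h import *
s=viewer.snapshot("wrist"); 
import caps
for b in caps.blobs(s,dict(red=.19,blue=.218,white=.2)): print(b)
plan((.453,.170,.19),np.radians(82)); plan((.453,.170,.079),np.radians(82))
st=r.state();print(st["tool_pos"],st["finger_force"],st["gripper_width"])
cv2.imwrite("pics/w5.png",s["image"])
E
```

```text
('red', (631.9117431640625, 358.5), 11.9, [0.5112, 0.2808, 0.19])
move [1.18, 3.84, -0.11] [0.0, 0.002, 0.006]
move [1.19, 3.84, 10.99] [0.0, 0.002, 0.006]
[0.45953746 0.13036383 0.18890929] 51.71172738075256 0.5421735195441046
```

View pics/w5.png

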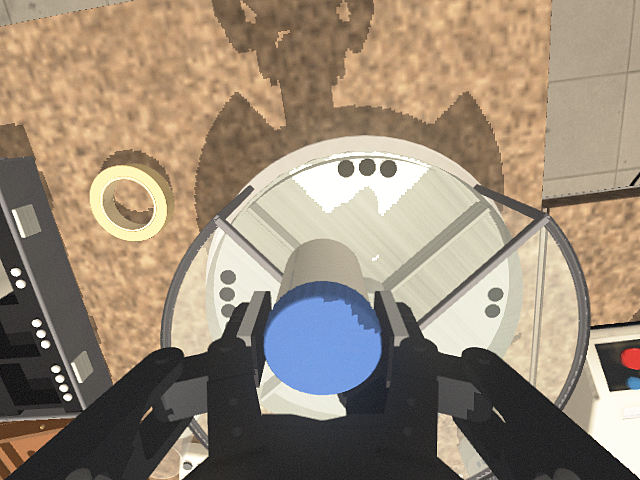

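The jar is held upright; the compartment with three studs (368,167) is centred in the opening. Lower and release.

>>> arm_command(targets=[1.2,3.8,0,0,0,0,4,1.2,3.8,0,0,0,0,4,1.2,3.8,3,0,0,0,4,1.2,3.8,6,0,0,0,4,1.2,3.8,9,0,0,0,4,1.2,3.8,10.4,0,0,0,4,1.2,3.8,10.9,0,0,0,4,1.2,3.8,10.9,0,0,0,4,1.2,3.8,10.9,0,0,0,4,1.2,3.8,10.9,0,0,0,4])

```text
time_s: 16.65
tool_pos: [0.4535, 0.1684, 0.0797]
eef_rot: [0.216, 3.133, 0.001]
force: [0.2, -0.7, -0.8]
gripper_width: 0.537
finger_force: 51.9
```

>>> arm_command(targets=[0,0,0.12,0,0,0,4,0,0,0.12,0,0,0,5.2,0,0,0.12,0,0,0,6.2,0,0,0.12,0,0,0,6.2,0,0,-3,0,0,0,6.2,0,0,-7,0,0,0,6.2,0,0,-11,0,0,0,6.2,0,0,-14,0,0,0,6.2,0,0,-14,0,0,0,6.2,0,0,-14,0,0,0,6.2])

```text
time_s: 17.65
tool_pos: [0.4529, 0.1689, 0.2195]
eef_rot: [0.214, 3.133, 0.001]
force: [0.0, 0.5, -0.3]
gripper_width: 0.725
finger_force: 0.0
```

```bash
python3 caps.py;python3 tray.py; python3 - <<'E'
from h import *
plan((.548,.157,.22),np.radians(37));plan((.548,.157,.155),np.radians(37))
st=r.state();print(st["tool_pos"],st["joint_pos"])
E
```

```text
top ('red', (402.42437744140625, 307.2436828613281), 10.9, [0.4132, -0.1891, 0.092])
top ('white', (401.5528564453125, 279.53082275390625), 9.9, [0.4737, -0.1902, 0.077])
4.3 r 0.136 ang 181.7
1.3 r 0.127 ang 250.3
1.4 r 0.127 ang 258.2
1.5 r 0.127 ang 266.2
1.4 r 0.127 ang 274.1
1.3 r 0.128 ang 85.4
1.3 r 0.129 ang 77.5
1.6 r 0.13 ang 351.7
move [-9.68, 0.17, -0.26] [-0.002, -0.002, 0.788]
move [-9.7, 0.18, 6.24] [-0.002, -0.002, 0.788]
[0.4518729  0.16849382 0.21765348] [ 3.32248380e-01  2.33324977e-01  1.94827398e+00 -3.20689510e-05
  9.62832105e-01 -1.10198352e+00]
```

>>> arm_command(targets=[-4,0.2,-0.3,0,0,0.15,5.5,-9.7,0.2,-0.3,0,0,0.3,5.5,-9.7,0.2,-0.3,0,0,0.45,5.5,-9.7,0.2,-0.3,0,0,0.6,5.5,-9.7,0.2,-0.3,0,0,0.75,5.5,-9.7,0.2,-0.3,0,0,0.79,5.5,-9.7,0.2,3,0,0,0.79,5.5,-9.7,0.2,6.1,0,0,0.79,5.5,-9.7,0.2,6.1,0,0,0.79,5.5,-9.7,0.2,6.1,0,0,0.79,1], squeeze=30)

```text
time_s: 18.85
tool_pos: [0.5486, 0.1574, 0.1572]
eef_rot: [-1.403, -2.809, 0.003]
force: [0.1, -0.3, -0.2]
gripper_width: 0.492
finger_force: 0.0
```

```bash
python3 - <<'E'
from h import *
plan((.548,.157,.155),np.radians(37))
st=r.state();print(st["tool_pos"],st["gripper_width"])
E
```

```text
move [0.0, -0.07, 0.22] [-0.003, -0.001, -0.002]
[0.54859575 0.15741331 0.1571916 ] 0.4917129648122022
```

>>> arm_command(targets=[0,0,0,0,0,0,1,0,0,0,0,0,0,1,0,0,0,0,0,0,1,0,0,0,0,0,0,1,0,0,0,0,0,-0.12,1,0,0,0,0,0,-0.25,1,0,0,0,0,0,-0.38,1,0,0,0,0,0,-0.51,1,0,0,0,0,0,-0.64,1,0,0,0,0,0,-0.78,1])

```text
time_s: 19.85
tool_pos: [0.5489, 0.1571, 0.1594]
eef_rot: [0.222, 3.134, -0.001]
force: [-3.5, -1.5, 4.1]
gripper_width: 0.181
finger_force: 32.3
```

>>> arm_command(targets=[0,0,0,0,0,-0.13,1,0,0,0,0,0,-0.26,1,0,0,0,0,0,-0.39,1,0,0,0,0,0,-0.52,1,0,0,0,0,0,-0.65,1,0,0,0,0,0,-0.8,1,0,0,0,0,0,-0.8,1,0,0,0,0,0,-0.8,6,0,0,0,0,0,-0.8,6,0,0,-5,0,0,-0.8,6])

```text
time_s: 20.85
tool_pos: [0.5456, 0.1566, 0.2031]
eef_rot: [1.002, -2.966, -0.001]
force: [1.7, 0.5, 0.4]
gripper_width: 0.685
finger_force: 0.0
```

```bash
python3 caps.py;python3 tray.py; python3 - <<'E'
from h import *
plan((.473,-.192,.24),np.radians(88));plan((.473,-.192,.145),np.radians(88))
st=r.state();print(st["tool_pos"],st["joint_pos"])
E
```

```text
wrist ('red', (35.5, 264.5), 6.0, [0.7054, -0.011, 0.092])
top ('red', (402.375, 307.25), 10.9, [0.4132, -0.189, 0.092])
top ('white', (401.0, 279.5), 9.7, [0.4737, -0.189, 0.077])
1.4 r 0.127 ang 254.9
7.6 r 0.116 ang 108.9
1.6 r 0.127 ang 263.0
1.6 r 0.128 ang 270.4
1.4 r 0.129 ang 341.3
1.4 r 0.129 ang 349.0
1.6 r 0.128 ang 356.9
1.7 r 0.129 ang 4.8
move [27.38, -23.11, -3.1] [-0.0, 0.004, 0.687]
move [27.41, -23.1, 6.4] [-0.0, 0.004, 0.687]
[0.55048113 0.1578763  0.2096978 ] [ 2.58525464e-01  3.71513172e-01  1.76785038e+00 -1.44837024e-05
  9.98091827e-01 -1.96424797e+00]
```

>>> arm_command(targets=[2,-1,-3,0,0,0.1,7.6,6,-4,-3,0,0,0.23,7.6,10,-7.5,-3,0,0,0.36,7.6,14,-11,-3,0,0,0.5,7.6,18,-14.5,-3,0,0,0.6,7.6,22,-18,-3,0,0,0.69,7.6,26,-21.5,-3,0,0,0.69,7.6,27.4,-23.1,1,0,0,0.69,7.6,27.4,-23.1,5,0,0,0.69,7.6,27.4,-23.1,6,0,0,0.69,7.6])

```text
time_s: 22.05
tool_pos: [0.4686, -0.1923, 0.1438]
eef_rot: [-0.063, -3.134, -0.005]
force: [-0.8, 0.1, -0.1]
gripper_width: 0.891
finger_force: 0.0
```

```bash
python3 - <<'E'
from h import *
import caps
for n in ("wrist","top"):
    for b in caps.blobs(viewer.snapshot(n),dict(red=.092,blue=.106,white=.077)): print(n,b)
plan((.473,-.191,.0545),np.radians(88))
st=r.state();print(st["tool_pos"],st["joint_pos"])
E
```

```text
wrist ('white', (369.0, 323.5), 5.0, [0.5281, -0.1613, 0.077])
wrist ('white', (369.8999938964844, 310.5), 5.1, [0.5177, -0.1608, 0.077])
wrist ('white', (370.5, 296.9285583496094), 5.0, [0.5071, -0.1604, 0.077])
wrist ('white', (373.0, 246.5), 5.6, [0.4703, -0.159, 0.077])
wrist ('white', (374.0714416503906, 231.35714721679688), 5.5, [0.46, -0.1584, 0.077])
wrist ('white', (323.0718688964844, 250.53057861328125), 35.4, [0.4719, -0.1916, 0.077])
wrist ('white', (378.0, 156.5), 6.0, [0.4129, -0.1565, 0.077])
wrist ('white', (508.730224609375, 162.26979064941406), 49.3, [0.419, -0.0767, 0.077])
move [0.04, 0.11, 9.49] [-0.001, 0.002, -0.001]
[ 0.4731943  -0.19206374  0.14942584] [-4.08897267e-01  3.75061949e-01  1.94143576e+00  4.98958854e-05
  8.22978769e-01 -1.94415032e+00]
```

>>> arm_command(targets=[0.1,0,4,0,0,0,7.6,0.1,0,7,0,0,0,7.6,0.1,0,9.4,0,0,0,7.6,0.1,0,9.4,0,0,0,7.6,0.1,0,9.4,0,0,0,4,0.1,0,9.4,0,0,0,4,0.1,0,9.4,0,0,0,4,0.1,0,9.4,0,0,0,4,0.1,0,9.4,0,0,0,4,0.1,0,9.4,0,0,0,4], squeeze=50)

```text
time_s: 23.3
tool_pos: [0.4726, -0.1927, 0.0563]
eef_rot: [0.057, 3.137, -0.002]
force: [0.2, 2.6, 5.8]
gripper_width: 0.542
finger_force: 50.3
```

```bash
python3 - <<'E'
from h import *
plan((.473,-.193,.19),np.radians(88)); plan((.453,.169,.19),np.radians(82))
st=r.state();print(st["tool_pos"])
E
```

```text
move [-0.09, -0.04, -13.37] [-0.001, 0.004, -0.002]
move [3.23, 36.06, -13.42] [-0.001, 0.004, 0.103]
[ 0.47257101 -0.1926937   0.05629119]
```

>>> arm_command(targets=[0,0,-4,0,0,0,4,0,0,-8,0,0,0,4,0,0,-12.6,0,0,0,4,0.3,4,-12.6,0,0,0.03,4,0.8,9,-12.6,0,0,0.06,4,1.2,14,-12.6,0,0,0.1,4,1.7,19,-12.6,0,0,0.1,4,2.2,24,-12.6,0,0,0.1,4,2.7,29,-12.6,0,0,0.1,4,3,33,-12.6,0,0,0.1,4])

```text
time_s: 24.3
tool_pos: [0.453, 0.1411, 0.1818]
eef_rot: [0.213, 3.131, 0.002]
force: [1.0, 0.1, -1.0]
gripper_width: 0.544
finger_force: 51.8
```

```bash
python3 - <<'E'
from h import *
s=viewer.snapshot("wrist")
plan((.453,.169,.0715),np.radians(82))
st=r.state();print(st["tool_pos"],st["finger_force"],st["gripper_width"])
cv2.imwrite("pics/w6.png",s["image"])
E
```

```text
move [0.41, 2.28, 11.07] [0.004, 0.004, 0.005]
[0.45354132 0.145479   0.18210508] 51.842840909957886 0.5377539101104873
```

View pics/w6.png

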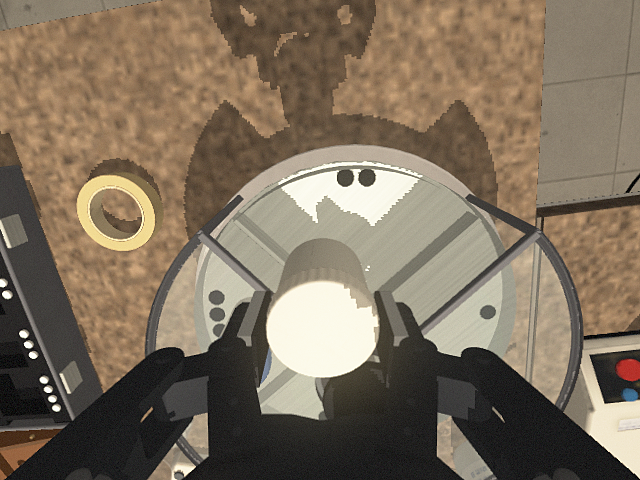

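The white jar is held level above the two-stud compartment (355,178).

>>> arm_command(targets=[0.3,2.8,0,0,0,0,4,0.3,2.8,0,0,0,0,4,0.3,2.8,3,0,0,0,4,0.3,2.8,6,0,0,0,4,0.3,2.8,9,0,0,0,4,0.3,2.8,10.6,0,0,0,4,0.3,2.8,11.1,0,0,0,4,0.3,2.8,11.1,0,0,0,4,0.3,2.8,11.1,0,0,0,4,0.3,2.8,11.1,0,0,0,4])

```text
time_s: 25.35
tool_pos: [0.4548, 0.1665, 0.0703]
eef_rot: [0.215, 3.132, 0.001]
force: [-0.8, -1.2, 6.9]
gripper_width: 0.543
finger_force: 52.7
```

Just in contact (7 N). Release and rise.

>>> arm_command(targets=[0,0,0,0,0,0,4,0,0,0,0,0,0,5.2,0,0,0,0,0,0,6.2,0,0,0,0,0,0,6.2,0,0,-3,0,0,0,6.2,0,0,-7,0,0,0,6.2,0,0,-11,0,0,0,6.2,0,0,-15,0,0,0,6.2,0,0,-15,0,0,0,6.2,0,0,-15,0,0,0,6.2])

```text
time_s: 26.35
tool_pos: [0.4543, 0.1668, 0.2197]
eef_rot: [0.214, 3.132, 0.001]
force: [0.7, 0.1, -1.1]
gripper_width: 0.727
finger_force: 0.0
```

```bash
python3 caps.py;python3 tray.py; python3 - <<'E'
from h import *
plan((.548,.157,.22),Rt=down(np.radians(-53)));plan((.548,.157,.22),Rt=down(np.radians(127)))
st=r.state();print(st["tool_pos"],st["joint_pos"])
s=viewer.snapshot("wrist");
cv2.imwrite("pics/w7.png",s["image"])
E
```

```text
top ('red', (402.5, 307.0), 11.1, [0.4138, -0.1893, 0.092])
1.4 r 0.127 ang 254.9
1.4 r 0.128 ang 262.5
1.3 r 0.127 ang 270.9
1.4 r 0.129 ang 82.1
1.3 r 0.129 ang 340.3
1.3 r 0.13 ang 348.7
1.3 r 0.129 ang 356.4
1.3 r 0.13 ang 4.6
move [-9.54, 0.37, -0.27] [-0.004, 0.0, 2.359]
move [-9.54, 0.37, -0.27] [-0.0, -0.003, -0.782]
[0.45299007 0.1663243  0.21752935] [ 3.27217265e-01  2.34029388e-01  1.94766157e+00  1.62817718e-05
  9.62938711e-01 -1.10696097e+00]
```

View pics/w7.png

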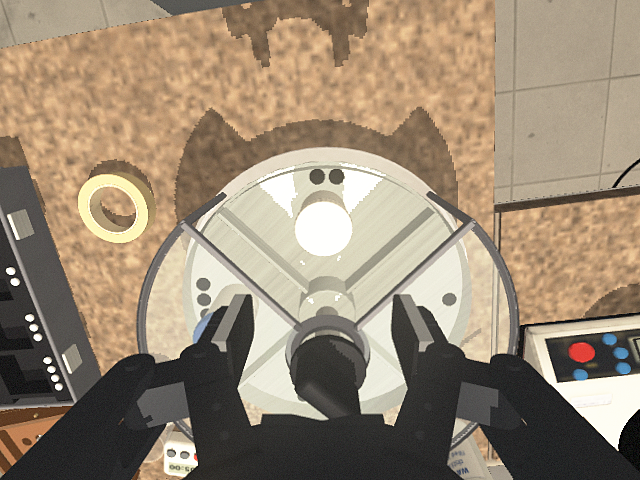

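White stands upright at (323,227) in the two-stud compartment; bin 1 (stud at (449,299)) must come to the opening by +90°.

>>> arm_command(targets=[-5,0.4,-0.3,0,0,0.14,5.5,-9.5,0.4,-0.3,0,0,0.28,5.5,-9.5,0.4,-0.3,0,0,0.42,5.5,-9.5,0.4,-0.3,0,0,0.56,5.5,-9.5,0.4,-0.3,0,0,0.7,5.5,-9.5,0.4,-0.3,0,0,0.84,5.5,-9.5,0.4,-0.3,0,0,0.98,5.5,-9.5,0.4,-0.3,0,0,1.12,5.5,-9.5,0.4,-0.3,0,0,1.26,5.5,-9.5,0.4,-0.3,0,0,1.4,5.5], squeeze=30)

```text
time_s: 27.6
tool_pos: [0.5481, 0.1575, 0.2207]
eef_rot: [-2.189, -2.252, 0.003]
force: [-0.7, 0.0, 0.0]
gripper_width: 0.646
finger_force: 0.0
```

```bash
python3 - <<'E'
from h import *
plan((.548,.157,.155),Rt=down(np.radians(-52.5)))
E
```

```text
move [-0.05, 0.01, 6.57] [-0.002, 0.002, 0.945]
```

>>> arm_command(targets=[0,0,0,0,0,0.14,5.5,0,0,0,0,0,0.28,5.5,0,0,0,0,0,0.42,5.5,0,0,0,0,0,0.56,5.5,0,0,0,0,0,0.7,5.5,0,0,0,0,0,0.84,5.5,0,0,0,0,0,0.95,5.5,0,0,3,0,0,0.95,5.5,0,0,6.3,0,0,0.95,5.5,0,0,6.3,0,0,0.95,5.5])

```text
time_s: 28.6
tool_pos: [0.5451, 0.1567, 0.1542]
eef_rot: [-2.974, -1.01, 0.015]
force: [-1.3, -0.8, -0.1]
gripper_width: 0.646
finger_force: 0.0
```

>>> arm_command(targets=[0,0,0,0,0,0,1,0,0,0,0,0,0,1,0,0,0,0,0,0,1,0,0,0,0,0,0,1,0,0,0,0,0,-0.12,1,0,0,0,0,0,-0.25,1,0,0,0,0,0,-0.38,1,0,0,0,0,0,-0.51,1,0,0,0,0,0,-0.64,1,0,0,0,0,0,-0.78,1])

```text
time_s: 29.6
tool_pos: [0.5485, 0.1587, 0.1605]
eef_rot: [-2.361, -2.071, -0.003]
force: [-4.8, 4.5, 8.6]
gripper_width: 0.177
finger_force: 31.6
```

>>> arm_command(targets=[0,0,0,0,0,-0.13,1,0,0,0,0,0,-0.26,1,0,0,0,0,0,-0.39,1,0,0,0,0,0,-0.52,1,0,0,0,0,0,-0.65,1,0,0,0,0,0,-0.78,1,0,0,0,0,0,-0.78,1,0,0,0,0,0,-0.78,6,0,0,0,0,0,-0.78,6,0,0,-5,0,0,-0.78,6])

```text
time_s: 30.6
tool_pos: [0.5448, 0.1565, 0.2039]
eef_rot: [-1.4, -2.802, 0.013]
force: [0.6, -0.2, 0.4]
gripper_width: 0.686
finger_force: 0.0
```

```bash
python3 caps.py;python3 tray.py; python3 - <<'E'
from h import *
plan((.413,-.191,.15),np.radians(88))
st=r.state();print(st["tool_pos"],st["joint_pos"])
E
```

```text
wrist ('red', (13.874189376831055, 416.8262023925781), 24.5, [0.4171, -0.1767, 0.092])
top ('red', (402.5, 307.19232177734375), 10.8, [0.4134, -0.1893, 0.092])
red [ 0.4133 -0.1911  0.0828] [np.float64(0.8), np.float64(0.8)]
1.4 r 0.127 ang 258.2
1.3 r 0.127 ang 266.4
1.6 r 0.128 ang 344.0
1.8 r 0.128 ang 352.6
move [-19.67, -31.89, 5.97] [0.002, 0.003, -0.892]
[0.54973513 0.1577784  0.2104699 ] [ 2.58779820e-01  3.69755512e-01  1.76847930e+00 -2.09407595e-04
  9.99848012e-01 -3.85095737e-01]
```

>>> arm_command(targets=[-1,-2,-3,0,0,-0.12,7.6,-3.5,-6,-3,0,0,-0.26,7.6,-6,-10,-3,0,0,-0.4,7.6,-8.5,-14,-3,0,0,-0.54,7.6,-11,-18,-3,0,0,-0.68,7.6,-13.5,-22,-3,0,0,-0.8,7.6,-16,-26,-3,0,0,-0.89,7.6,-18.5,-30,-1,0,0,-0.89,7.6,-19.7,-31.9,3,0,0,-0.89,7.6,-19.7,-31.9,6,0,0,-0.89,7.6])

```text
time_s: 31.8
tool_pos: [0.4099, -0.1938, 0.1471]
eef_rot: [-0.064, -3.14, 0.0]
force: [0.5, 0.4, 0.0]
gripper_width: 0.89
finger_force: 0.0
```

```bash
python3 - <<'E'
from h import *
import caps
for b in caps.blobs(viewer.snapshot("wrist"),dict(red=.092,blue=.106,white=.077)): 
    if b[0]=="red": print(b)
plan((.413,-.191,.0625),np.radians(88))
st=r.state();print(st["tool_pos"],st["joint_pos"])
E
```

```text
move [-0.18, 0.01, 8.62] [0.001, -0.002, -0.002]
[ 0.41138277 -0.19116736  0.14866191] [-4.61251481e-01  3.05019028e-01  2.05874793e+00  1.95421069e-05
  7.80106713e-01 -1.99526118e+00]
```

>>> arm_command(targets=[-0.1,0,4,0,0,0,7.6,-0.1,0,6.5,0,0,0,7.6,-0.1,0,8.7,0,0,0,7.6,-0.1,0,8.7,0,0,0,7.6,-0.1,0,8.7,0,0,0,4,-0.1,0,8.7,0,0,0,4,-0.1,0,8.7,0,0,0,4,-0.1,0,8.7,0,0,0,4,-0.1,0,8.7,0,0,0,4,-0.1,0,8.7,0,0,0,4], squeeze=50)

```text
time_s: 33.0
tool_pos: [0.4142, -0.1919, 0.0639]
eef_rot: [0.057, 3.138, -0.002]
force: [0.2, 2.8, 5.2]
gripper_width: 0.544
finger_force: 50.2
```

```bash
python3 - <<'E'
from h import *
plan((.453,.169,.19),np.radians(82))
st=r.state();print(st["tool_pos"])
E
```

```text
move [-2.6, 36.19, -12.64] [-0.001, 0.003, 0.103]
[ 0.41420267 -0.19186527  0.06393972]
```

>>> arm_command(targets=[0,0,-4,0,0,0,4,0,0,-8,0,0,0,4,0,0,-12.6,0,0,0,4,-1,4,-12.6,0,0,0.03,4,-2,9,-12.6,0,0,0.06,4,-2.6,14,-12.6,0,0,0.1,4,-2.6,19,-12.6,0,0,0.1,4,-2.6,24,-12.6,0,0,0.1,4,-2.6,29,-12.6,0,0,0.1,4,-2.6,33,-12.6,0,0,0.1,4])

```text
time_s: 34.0
tool_pos: [0.4511, 0.1401, 0.1898]
eef_rot: [0.213, 3.132, 0.002]
force: [0.9, -0.3, -0.4]
gripper_width: 0.541
finger_force: 51.5
```

```bash
python3 - <<'E'
from h import *
s=viewer.snapshot("wrist");cv2.imwrite("pics/w8.png",s["image"])
plan((.453,.169,.079),np.radians(82))
st=r.state();print(st["tool_pos"],st["finger_force"],st["gripper_width"])
E
```

```text
move [0.26, 2.4, 11.11] [0.004, 0.004, 0.005]
[0.45192176 0.1444464  0.19005011] 51.625367403030396 0.5440920029000686
```

View pics/w8.png

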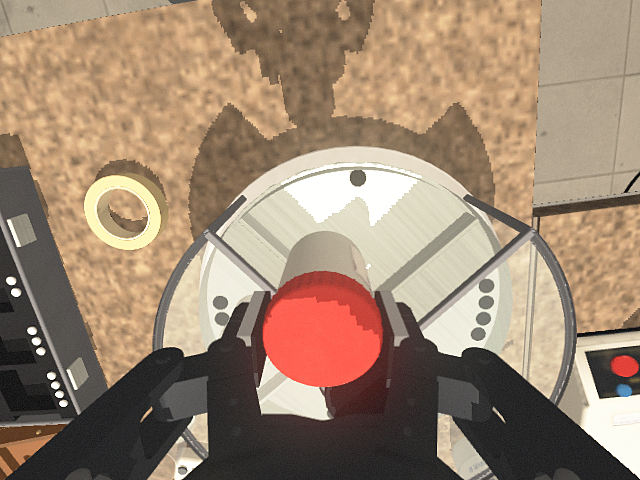

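Red is held level above the one-stud compartment (357,178).

>>> arm_command(targets=[0.1,2.8,0,0,0,0,4,0.1,2.8,0,0,0,0,4,0.1,2.8,3,0,0,0,4,0.1,2.8,6,0,0,0,4,0.1,2.8,9,0,0,0,4,0.1,2.8,10.6,0,0,0,4,0.1,2.8,11.1,0,0,0,4,0.1,2.8,11.1,0,0,0,4,0.1,2.8,11.1,0,0,0,4,0.1,2.8,11.1,0,0,0,4])

```text
time_s: 35.05
tool_pos: [0.4543, 0.1651, 0.0779]
eef_rot: [0.215, 3.133, 0.001]
force: [0.7, 0.2, -0.7]
gripper_width: 0.544
finger_force: 52.4
```

>>> arm_command(targets=[0,0,0.05,0,0,0,4,0,0,0.05,0,0,0,5.2,0,0,0.05,0,0,0,6.2,0,0,0.05,0,0,0,6.2,0,0,-3,0,0,0,6.2,0,0,-7,0,0,0,6.2,0,0,-11,0,0,0,6.2,0,0,-15,0,0,0,6.2,0,0,-15,0,0,0,6.2,0,0,-15,0,0,0,6.2])

```text
time_s: 36.05
tool_pos: [0.4541, 0.1654, 0.2278]
eef_rot: [0.214, 3.132, 0.001]
force: [0.0, -0.5, 0.2]
gripper_width: 0.728
finger_force: 0.0
```

```bash
python3 - <<'E'
from h import *
s=viewer.snapshot("wrist"); t=viewer.snapshot("top"); 
cv2.imwrite("pics/w9.png",np.hstack([cv2.resize(s["image"],(400,300)),cv2.resize(t["image"][140:350,160:440],(400,300))]))
for d in viewer.mark_of(t,"lid_handle"): print(d,onz(t,d["point"],.091))
st=r.state();print(st["tool_pos"])
plan((.40,.05,.25),np.radians(88))
plan((.50,-.42,.25),np.radians(88))
E
```

```text
{'point': [486.2, 269.6], 'confidence': 0.87} [ 0.49633453 -0.37610842  0.091     ]
{'point': [239.7, 244.1], 'confidence': 0.73} [0.55165593 0.17173225 0.091     ]
[0.45272385 0.16491726 0.22560252]
move [3.66, -12.11, -2.42] [-0.001, -0.003, -0.102]
move [-12.64, -57.31, -2.4] [-0.001, -0.003, -0.102]
```

View pics/w9.png

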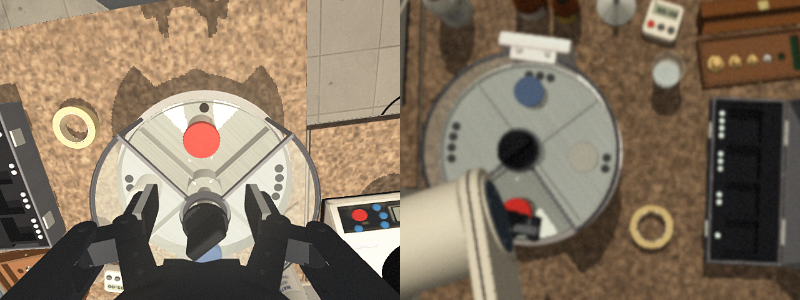

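All three jars stand upright in their compartments (red with 1 stud, white with 2, blue with 3). Before closing the lid I check how near the big object at the right (−y) is to where the hand must go.

>>> arm_command(targets=[0,-4,-4,0,0,0,0,1,-9,-6,0,0,0,0,1,-14,-8,0,0,0,0,1,-19,-8,0,0,0,0,0,-24,-8,0,0,0,0,-2,-29,-8,0,0,0,0,-5,-34,-8,0,0,0,0,-8,-38,-8,0,0,-0.1,0,-9,-42,-8,0,0,-0.1,0,-9,-42,-8,0,0,-0.1,0])

```text
time_s: 37.2
tool_pos: [0.486, -0.2669, 0.305]
eef_rot: [-0.062, -3.139, -0.0]
force: [-0.3, -0.1, 0.9]
gripper_width: 0.001
finger_force: 0.0
```

```bash
python3 - <<'E'
from h import *
s=viewer.snapshot("wrist"); t=viewer.snapshot("top"); 
cv2.imwrite("pics/w10.png",np.hstack([cv2.resize(s["image"],(400,300)),cv2.resize(t["image"][120:360,320:640],(400,300))]))
st=r.state();print(st["tool_pos"],st["joint_pos"],s["vertical_fov"]);print(np.round(s["pose"],3))
E
```

```text
[ 0.48534346 -0.26475037  0.30495543] [-5.20861807e-01  2.38773073e-01  1.71615469e+00 -7.72045757e-05
  1.18988338e+00 -2.05193820e+00] 69.06831653209677
[[ 0.041  0.948  0.315  0.405]
 [ 0.999 -0.039 -0.013 -0.264]
 [ 0.     0.316 -0.949  0.448]
 [ 0.     0.     0.     1.   ]]
```

View pics/w10.png

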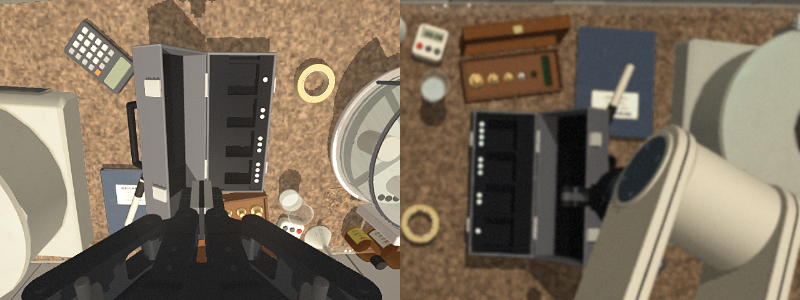

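The lid lies back with its handle at about (133,130) left half. The box edge reaches roughly y=−0.485 (z 0.14) and the bowl y≈−0.45 (z≈0.24). I'll go behind the bar with shut fingers turned 90° and leaning slightly toward the case, for room.

```bash
cat > tilt.py <<'E'
from h import *
def RT(a=8):
    s,c=np.sin(np.radians(a)),np.cos(np.radians(a))
    return R.from_matrix(np.c_[(0,c,-s),(1,0,0),(0,-s,-c)])
E
python3 - <<'E'
from tilt import *
plan((.465,-.40,.27),Rt=RT())
E
```

```text
move [1.49, -13.6, 3.48] [0.106, -0.115, 1.529]
```

>>> arm_command(targets=[0,0,0,0.01,-0.01,0.15,0,0,0,0,0.02,-0.02,0.3,0,0,0,0,0.03,-0.03,0.45,0,0,0,0,0.04,-0.045,0.6,0,0,0,0,0.05,-0.06,0.75,0,0,0,0,0.06,-0.07,0.9,0,0.5,-3,1,0.07,-0.08,1.05,0,1,-7,2,0.08,-0.09,1.2,0,1.3,-10,3,0.1,-0.1,1.35,0,1.5,-13.6,3.5,0.106,-0.115,1.48,0])

```text
time_s: 38.3
tool_pos: [0.4648, -0.3968, 0.2701]
eef_rot: [2.097, 2.199, -0.15]
force: [0.3, 0.4, 0.4]
gripper_width: -0.001
finger_force: 0.0
```

```bash
python3 - <<'E'
from tilt import *
st=r.state();print(st["tool_pos"],st["joint_pos"])
s=viewer.snapshot("wrist"); t=viewer.snapshot("side"); 
cv2.imwrite("pics/w11.png",np.hstack([cv2.resize(s["image"],(400,300)),cv2.resize(t["image"][150:480,250:640],(400,338))[:300]]))
for d in viewer.mark_of(t,"lid_handle")[:2]: print("side",d["point"],d["confidence"],onz(t,d["point"],.091))
for z in (.13,.079): plan((.465,-.404,z),Rt=RT())
E
```

```text
[ 0.46484081 -0.39675741  0.27010069] [-0.67352258  0.32340689  1.69109531 -0.12391869  1.03951837 -0.66262371]
side [425.2, 408.3] 0.71 [ 0.49089352 -0.38473632  0.091     ]
move [1.34, 0.01, 14.0] [0.005, 0.001, 0.051]
move [2.06, 0.03, 19.05] [0.005, 0.001, 0.051]
```

View pics/w11.png

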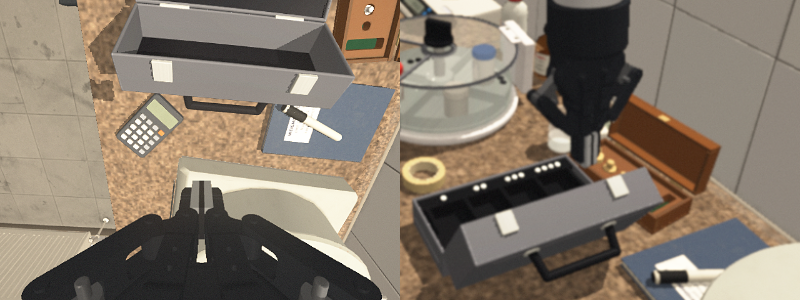

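The hand is above and behind the bar (bar at (225,103) in the left half), with the box and bowl behind the fingers. Descend gently.

>>> arm_command(targets=[0,0,4,0,0,0.05,0,0.4,0,8,0,0,0.05,0,0.9,0,12,0,0,0.05,0,1.2,0,14,0,0,0.05,0,1.4,0,15.5,0,0,0.05,0,1.55,0,17,0,0,0.05,0,1.65,0,18,0,0,0.05,0,1.75,0,19,0,0,0.05,0,1.75,0,19,0,0,0.05,0,1.75,0,19,0,0,0.05,0])

```text
time_s: 39.45
tool_pos: [0.4663, -0.4084, 0.0818]
eef_rot: [2.143, 2.146, -0.146]
force: [0.8, -0.6, 0.2]
gripper_width: 0.0
finger_force: 0.0
```

```bash
python3 - <<'E'
from tilt import *
import math
st=r.state();print(st["tool_pos"],st["force"])
yb,z0=-.2565,.0485
for th in (2.0,1.85,1.7,1.55,1.4,1.25,1.1,1.0,.9,.8):
    hx=-100*math.cos(th)+87*math.sin(th); hz=100*math.sin(th)+87*math.cos(th)
    print(th,end=" ");plan((.465,yb-hx/1000-.0185,z0+hz/1000-.013),Rt=RT())
E
```

```text
[ 0.46631868 -0.40837465  0.08182924] [ 0.78258756 -0.63052044  0.17587479]
2.0 move [1.13, -0.12, -1.01] [0.007, 0.003, 0.001]
1.85 move [1.83, -0.11, -2.87] [0.007, 0.003, 0.001]
1.7 move [2.79, -0.1, -4.61] [0.007, 0.003, 0.001]
1.55 move [4.01, -0.08, -6.18] [0.007, 0.003, 0.001]
1.4 move [5.45, -0.07, -7.55] [0.007, 0.003, 0.001]
1.25 move [7.07, -0.06, -8.69] [0.007, 0.003, 0.001]
1.1 move [8.85, -0.06, -9.58] [0.007, 0.003, 0.001]
1.0 move [10.1, -0.05, -10.02] [0.007, 0.003, 0.001]
0.9 move [11.38, -0.05, -10.33] [0.007, 0.003, 0.001]
0.8 move [12.7, -0.05, -10.52] [0.007, 0.003, 0.001]
```

>>> arm_command(targets=[0.7,0,-0.2,0,0,0,0,1.1,0,-1,0,0,0,0,1.5,0,-1.9,0,0,0,0,1.85,0,-2.9,0,0,0,0,2.3,0,-3.8,0,0,0,0,2.8,0,-4.6,0,0,0,0,3.4,0,-5.4,0,0,0,0,4,0,-6.2,0,0,0,0,4.7,0,-6.9,0,0,0,0,5.45,0,-7.55,0,0,0,0])

```text
time_s: 40.45
tool_pos: [0.4677, -0.3454, 0.1519]
eef_rot: [2.138, 2.14, -0.144]
force: [0.2, -2.5, 2.2]
gripper_width: 0.002
finger_force: 1.7
```

```bash
python3 - <<'E'
from tilt import *
st=r.state();print(st["tool_pos"],st["force"])
t=viewer.snapshot("side")
for d in viewer.mark_of(t,"lid_handle")[:2]: print("side",d["point"],d["confidence"],onz(t,d["point"],.16))
cv2.imwrite("pics/s12.png",t["image"][150:480,250:640])
E
```

```text
[ 0.46767689 -0.34541952  0.15185511] [ 0.1938485  -2.46713371  2.15810779]
side [404.7, 339.8] 0.58 [ 0.49064591 -0.32966127  0.16      ]
```

View pics/s12.png

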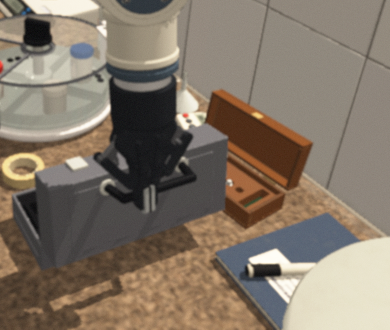

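The fingers carry the bar; the lid is near upright. Continue past the balance.

>>> arm_command(targets=[0.8,0,-0.6,0,0,0,0,1.62,0,-1.14,0,0,0,0,2.5,0,-1.6,0,0,0,0,3.4,0,-2.03,0,0,0,0,4.65,0,-2.47,0,0,0,0,5.9,0,-2.8,0,0,0,0,7.2,0,-3,0,0,0,0,8,0,-3,0,0,0,0,8,0,-3,0,0,0,0,8,0,-3,0,0,0,0])

```text
time_s: 41.55
tool_pos: [0.4653, -0.2598, 0.1667]
eef_rot: [2.142, 2.147, -0.146]
force: [-0.3, -0.3, -0.6]
gripper_width: -0.003
finger_force: 0.0
```

>>> arm_command(targets=[0,0,-5,0,0,0,0,0,0,-10,0,0,0,0,0,0,-15,0,0,0,0,0,0,-15,0,0,0,0,0,0,-15,0,0,0,0,0,0,-15,0,0,0,0,0,0,-15,0,0,0,0,0,0,-15,0,0,0,0,0,0,-15,0,0,0,0,0,0,-15,0,0,0,0])

```text
time_s: 42.55
tool_pos: [0.4641, -0.2387, 0.3147]
eef_rot: [2.144, 2.147, -0.146]
force: [0.4, 0.2, 0.5]
gripper_width: 0.0
finger_force: 0.0
```

```bash
python3 - <<'E'
from tilt import *
st=r.state();print(st["tool_pos"],st["force"],st["time_s"])
t=viewer.snapshot("side");u=viewer.snapshot("top")
for d in viewer.mark_of(t,"lid_handle")[:2]: print("side",d["point"],d["confidence"],onz(t,d["point"],.1355))
import caps
for b in caps.blobs(u,dict(red=.106,blue=.106,white=.091)): print(b)
cv2.imwrite("pics/s13.png",np.hstack([cv2.resize(t["image"],(400,300)),cv2.resize(u["image"][140:350,160:440],(400,300))]))
E
```

```text
[ 0.46411153 -0.23874495  0.31473781] [0.42059345 0.15576886 0.51920053] 42.55
side [345.8, 285.1] 0.6 [ 0.49823138 -0.16464123  0.1355    ]
('red', (241.2142791748047, 288.8571472167969), 10.4, [0.4531, 0.1647, 0.106])
```

View pics/s13.png

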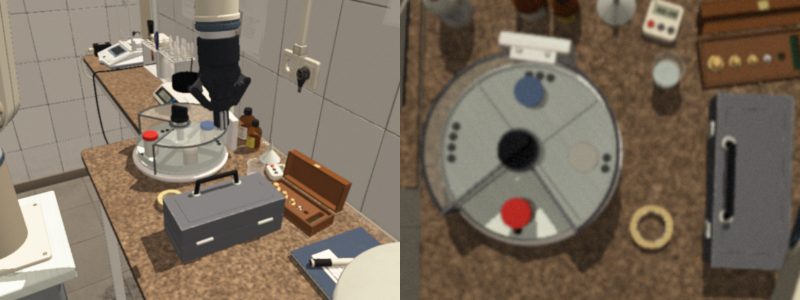

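The lid is shut, with the handle mark back at its starting pixel. Red, white and blue stand upright in compartments 1, 2 and 3, and the beaker and tape have not moved. Handing in.

```bash
python3 -c "
from workcell import order
print(order.hand_in())"
```

```text
the job is handed in; nothing more can be done
None
```

The job is handed in: all three jars (pocket four was empty) stand upright in the compartments of their numbers, the case is shut, and the beaker and tape roll are where they were; no verdict came back.

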